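# Rack the charged spray bottle, then hold the next one down on the charger

### The job

The refillable spray bottle standing in the charging station's sprung ring is full: set it upright in the next free pocket of the rack, right beside the two already there, and let go of it. Then stand the empty bottle from the bench in the sprung ring and push it straight down to the stop, and finish while still holding it down, so that it goes on charging. Do not drop the bottles, and leave the other things where they are.

Things in the scene. Friction and masses are not known exactly. Their poses are not given: they have to be found in the camera images.
- bottle_full_center (a point): refillable spray bottle, bare aluminium cylinder of diameter 50 up to 94 mm above its base, then a sloping shoulder and a black cap of diameter 30; 130 tall overall, about 0.22 kg (varies), foot edge rounded 4 mm. At the start it stands upright in the cradle of the charging station and has been charged. This point: its centre, on the axis, 65 mm above its base; z runs up its axis
- bottle_empty_center (a point): refillable spray bottle, bare aluminium cylinder of diameter 50 up to 94 mm above its base, then a sloping shoulder and a black cap of diameter 30; 130 tall overall, about 0.22 kg (varies), foot edge rounded 4 mm. At the start it stands alone on the bench between the charging station and the rack, waiting to be charged. This point: its centre, on the axis, 65 mm above its base; z runs up its axis
- racked1_center (a point): the same kind of bottle, already charged, standing in pocket 1 of the rack. This point: its centre, on the axis, 65 mm above its base; z runs up its axis
- racked2_center (a point): the same kind of bottle, already charged, standing in pocket 2 of the rack. This point: its centre, on the axis, 65 mm above its base; z runs up its axis
- station: charging station, fixed to the bench: grey housing 180 (x) x 150 (y), its flat deck 45 mm above the bench, with a manifold, gauge (top at about 110 mm) and knob along its rear (+x) edge, 70 to 110 mm from the cradle's axis, and an air hose behind. Origin: centre of its underside; the cradle's axis is 20 mm from it towards its -x. It may stand left or right of the robot, the rack on the other side
- cradle_seat (a point): sprung ring cradle on the station: black ring of bore 54 in which the foot of a bottle stands, 18 deep, its mouth flared to 62 over the top 8 mm, outer diameter 75 (83 at the rim), coil spring and brass nipple under it. This point: centre of the seat the bottle's base rests on, 76 mm above the bench when the spring is out; it goes down with the ring. The rim is 18 mm above this point
- cradle (a joint): how far the ring is pressed down: 0 m out, 0.015 m at its bottom stop, straight down. The spring needs about 6.5 N in all to start and about 14 N at the stop, the bottle's own 2 to 3 N included (the weight alone does not move it), and it comes back up when let go
- rack: rack fixed to the bench, dark steel: 78 (x) x 284 (y), 42 high, floor 5 mm thick and a pierced upper plate whose top is 42 mm above the bench (its underside 34 mm). Four round pockets of diameter 56 in one row along its y, 68 apart; numbered 1 to 4 from its +y end, filled in that order. Origin: centre of its underside
- pocket1 (a point): pocket 1 of the rack: centre of its floor, 5 mm above the bench (occupied)
- pocket2 (a point): pocket 2 of the rack: centre of its floor, 5 mm above the bench (occupied)
- pocket3 (a point): pocket 3 of the rack: centre of its floor, 5 mm above the bench (free at the start)
- pocket4 (a point): pocket 4 of the rack: centre of its floor, 5 mm above the bench (free at the start)
- spray_can: white workshop spray can, diameter 66, 185 tall, standing; a bystander, not a refillable bottle. Origin: centre of its underside
- grease_jar: grey jar with a white lid, diameter 68, 70 tall; bystander. Origin: centre of its underside
- tape_roll: cardboard-brown roll of tape lying flat, diameter 110, 48 high; bystander. Origin: centre of its underside
- carton: small carton 110 x 130 x 75 high; bystander. Origin: centre of its underside
- hammer: hammer lying on the bench, handle along its own -x; bystander
- mug: white mug, diameter 76, 90 tall; bystander. Origin: centre of its underside
- screwdriver: screwdriver lying on the bench, handle along its own -x; bystander
Things that resemble listed ones, but are neither listed nor needed, are in the scene too. Leave any pink or yellow look-alike of the part that bears bottle_full_center alone.

How it is judged:
On the way, in this order (a step that is already met when the one before it is completed fails the run):
1. the charged bottle stands in pocket 3, the next free one, and is let go (horizontal distance between bottle_full_center and pocket3 below 0.008 m and z of bottle_full_center in the frame of pocket3 below 0.072 m and angle between bottle_full_center's own z axis and vertical below 0.12 rad and contact force between the fingers and bottle_full below 0.3 N and linear speed of bottle_full below 0.03 m/s), for 0.2 s.
2. the empty bottle stands in the sprung ring and is pressed down to its stop (horizontal distance between bottle_empty_center and cradle_seat below 0.006 m and z of bottle_empty_center in the frame of cradle_seat below 0.07 m and angle between bottle_empty_center's own z axis and vertical below 0.1 rad and value of joint cradle above 0.012 m and contact force between bottle_empty and cradle above 6 N and contact force between any of the fingers, the arm and bottle_empty above 3 N), for 0.2 s.
At the end, for the whole second after the job is handed in: Full bottle: let go, still, in pocket 3 (axis within 8 mm, base within 7 mm of the floor, tilt under 0.12 rad). Empty bottle: in the ring (axis within 6 mm, base within 5 mm of the seat, tilt under 0.1 rad), ring down over 12 mm, over 6 N between them, robot on the bottle with over 3 N (all of step 1 and all of step 2); the arm keeps its last pose, push and grip.
It fails at once if a bottle already in the rack is moved more than 20 mm (distance of any of racked1_center, racked2_center from where it was at the start of the episode above 0.02 m).
It fails at once if another thing on the bench is moved more than 30 mm (distance of any of spray_can, grease_jar, tape_roll, carton, hammer, mug, screwdriver from where it was at the start of the episode above 0.03 m).
It fails at once if a bottle is dropped (falls free from more than about 20 mm) ((contact force between bottle_full and anything else below 0.02 N and linear speed of bottle_full above 0.6 m/s) or (contact force between bottle_empty and anything else below 0.02 N and linear speed of bottle_empty above 0.6 m/s)).
It also fails if it takes over 54 s, if anything falls off the work surface, if the arm or the gripper's body presses on something with over 40 N, if the wrist force passes 120 N, or if a joint passes its speed limit or range.

### The arm

A 6-joint arm with a two-finger parallel gripper is mounted at the origin on the work surface. World frame = base frame: x ahead of the robot, y to its left, z up, the work surface at z = 0. Lengths are in m, angles in rad, forces in N, time in s.
With the tool pointing down it reaches from about 0.4 to 0.925 m from the base axis. Payload 3.4 kg.
Tool frame: the origin (TCP) lies midway between the tips of the shut fingers; the grasp point (between the pads) lies 19 mm behind it; x points along the fingers, y is the direction in which the jaws open and shut, and the axes are right-handed (so a half turn about x gives the same grasp; the last joint's range is limited). The gripper opens to 85 mm and grips with 20 to 120 N. Pads are 22 mm wide; open, the fingers measure 114 mm over their backs; the gripper's body (76 mm by 85 mm) begins 54 mm behind the grasp point. The pads swing forward as they close: fully open they stand 13 mm farther back than shut.
Start: joints at [-1.25, 0.307, 1.506, -0, 1.328, -0.073], TCP at [0.221, -0.531, 0.231] pointing down, gripper open.
Joint ranges: [-3.12, 3.12], [-1.05, 2.28], [0.14, 2.33], [-1.42, 4.57], [0.1, 2.73], [-2.68, 2.68]. Speed limits (rad/s): [2.57, 2.57, 3.14, 3.14, 3.14, 3.14].

### API

Orientations are given as a unit quaternion [w, x, y, z].
In Python, from rig import ctrl, snapshot, look_for, regions_of, spot_point gives the robot as it stands.
- The arm moves only by the shell command python3 -m creep 'ROWS' [FORCE]. ROWS is JSON, a list of rows, each a list of 7 numbers: the opening, from -1 (shut) to 1 (fully open), then the shift along the tool's x, y, z in m, then the turn, a rotation vector about the tool's x, y, z in rad. A call has exactly 8 rows; each row shifts and turns the commanded pose from where the row before left it, along the tool's axes as they then stand; what a row does not reach is not made up. A row lasts 1/12 s, in which the tool goes at most 41.7 mm and 7.16 degrees, less where a joint would pass 70% of its speed; a pose out of reach is approached as far as the arm can. A call with a gripper value outside its range is refused whole. The fingers move at their own pace and stop on an object; FORCE is the grip in N (left out, the last holds). Time passes only in rows, so rows that do not move let the fingers close, or fill a call up. It gives the time, the measured TCP pose, the force and the opening at its end, in the units of the state.
- ctrl.read_state(): the state, without advancing time (a new reading comes with each control period).
- snapshot(name): name is "scene" or "top" or "wrist"; returns a dict with "frame" (400x640x3 uint8, blue, green, red), "fx", "fy", "cx", "cy" (pixels), "position" and "rotation" of the camera in the world. Camera axes: x right, y up, looking along -z (the intrinsics and any distortion apply to the point x, -y, -z); pixel columns grow to the right and rows downward; lengths in m; the calibration is good to about 2 mm. A picture is of the moment at which its call begins. There is no depth.
- ctrl.sign_off(): hands the job in, once; it reports no verdict.
Trained networks look in the newest picture that a camera, given by its name, has taken for a name from the list of things; names that differ only in an ending like _2 or _b are one class to them, and where a whole thing is asked for, a point or a joint stands for the part that bears it (a point fixed in the world has none). Each returns a list of dicts, best first, with "p" (0 to 1); they miss things now and then, are a little off and sometimes report something else, mostly with a low value. They report only what shows in the picture. A call takes as long as a camera call. They do not tell look-alikes from the thing itself.
- look_for(camera, query): "at" ([column, row] in pixels, amid what is visible of it).
- regions_of(camera, query): "mask" (400x640 bool, what is visible of it) and "at" ([column, row] in pixels, amid what is visible of it).
- spot_point(camera, query): "at" ([column, row] in pixels: a listed point, or the origin of a listed thing).
The state is a dict: "t": time; "q": joint angles; "qvel": joint speeds; "effort": joint torques, N m; "tool_pos": TCP position; "eef_rot": TCP orientation; "wrist_force": force on the tool from outside, world axes, zero at the start; "wrist_torque": the same for the moment, N m; "finger_gap": finger opening in m.
Only numpy, scipy, OpenCV 4.12 (cv2) and the standard library are available. Lean on these libraries where they do the work, as an engineer would, in place of code of your own. Each camera call takes 0.05 s, during which the arm holds its last target. There are 200 camera calls.

## Working session

There is one attempt and no reset: what is moved stays moved. The work goes in short steps, Python scripts to look and compute and a shell command to move; the robot and the scene stay as the last step left them, time stands still between calls to the robot, and variables do not carry over. Pictures are saved under pics/ and viewed, about 8 in all and at most 12, crops included, and the job is handed in when it is done.

```bash
mkdir -p pics; ls
cat > h.py <<'E'
from rig import ctrl, snapshot, look_for, regions_of, spot_point
import numpy as np, cv2
from scipy.spatial.transform import Rotation as R
def ray(s,at):
    d=np.array([(at[0]-s['cx'])/s['fx'],-(at[1]-s['cy'])/s['fy'],-1.])
    return np.array(s['position']),np.array(s['rotation'])@d
def onz(s,at,z):
    p,d=ray(s,at); return p+d*(z-p[2])/d[2]
def proj(s,X):
    c=np.array(s['rotation']).T@(np.array(X)-np.array(s['position']))
    return np.array([s['cx']+s['fx']*c[0]/-c[2], s['cy']-s['fy']*c[1]/-c[2]])
def tri(obs):
    A=np.zeros((3,3));b=np.zeros(3)
    for s,at in obs:
        p,d=ray(s,at);d=d/np.linalg.norm(d);M=np.eye(3)-np.outer(d,d);A+=M;b+=M@p
    return np.linalg.solve(A,b)
E
python3 - <<'E'
from h import *
st=ctrl.read_state();print({k:np.round(v,3).tolist() for k,v in st.items()})
S={c:snapshot(c) for c in('scene','top')}
for c in S:
    s=S[c];cv2.imwrite(f'pics/{c}0.png',s['frame']);print(c,{k:np.round(v,3).tolist() for k,v in s.items() if k!='frame'})
zs=dict(bottle_full_center=.141,bottle_empty_center=.065,racked1_center=.07,cradle_seat=.076,pocket1=.005,pocket2=.005,pocket3=.005,pocket4=.005,station=0,rack=0)
for q,z in zs.items():
    for c in S:
        for r in spot_point(c,q)[:6]:
            if r['p']>.2: print(q,c,round(r['p'],2),np.round(r['at'],1),np.round(onz(S[c],r['at'],z),3))
E
```

```text
pics
{'t': 0.0, 'q': [-1.251, 0.308, 1.508, 0.0, 1.328, -0.073], 'qvel': [-0.0, -0.001, -0.002, -0.001, -0.0, -0.0], 'effort': [0.003, -45.755, -25.192, -0.0, 0.013, -0.0], 'tool_pos': [0.22, -0.53, 0.23], 'eef_rot': [-0.138, -0.693, -0.139, 0.694], 'wrist_force': [0.522, 1.013, -0.16], 'wrist_torque': [-0.013, -0.04, -0.009], 'finger_gap': 0.085}
scene {'fx': 372.545, 'fy': 372.545, 'cx': 317.278, 'cy': 201.538, 'position': [1.382, 0.087, 1.038], 'rotation': [0.615, 0.23, 0.256, 0.709]}
top {'fx': 384.233, 'fy': 384.233, 'cx': 320.525, 'cy': 200.224, 'position': [0.403, 0.008, 1.281], 'rotation': [-0.698, -0.039, 0.053, 0.713]}Traceback (most recent call last):
  File "<stdin>", line 10, in <module>
  File "h.py", line 8, in onz
    p,d=ray(s,at); return p+d*(z-p[2])/d[2]
        ~~~^^^^^^
  File "h.py", line 6, in ray
    return np.array(s['position']),np.array(s['rotation'])@d
                                   ~~~~~~~~~~~~~~~~~~~~~~~^~
ValueError: matmul: Input operand 1 has a mismatch in its core dimension 0, with gufunc signature (n?,k),(k,m?)->(n?,m?) (size 3 is different from 4)
```

```bash
python3 - <<'E'
t=open('h.py').read()
t=t.replace("np.array(s['rotation'])","RM(s)")
t+="def RM(s):\n    q=s['rotation']; return R.from_quat([q[1],q[2],q[3],q[0]]).as_matrix()\n"
open('h.py','w').write(t)
E
python3 - <<'E'
from h import *
S={c:snapshot(c) for c in('scene','top')}
print(S['top'].keys())
cv2.imwrite('pics/top1.png',S['top']['frame'])
zs=dict(bottle_full_center=.141,bottle_empty_center=.065,cradle_seat=.076,pocket1=.005,pocket2=.005,pocket3=.005,pocket4=.005,station=0,rack=0)
for q,z in zs.items():
    for c in S:
        for r in spot_point(c,q)[:6]:
            if r['p']>.2: print(q,c,round(r['p'],2),np.round(r['at'],1),np.round(onz(S[c],r['at'],z),3))
E
```

```text
dict_keys(['frame', 'fx', 'fy', 'cx', 'cy', 'position', 'rotation'])
bottle_full_center top 0.84 [415.2 247.1] [ 0.406 -0.292  0.141]
bottle_full_center top 0.63 [373.5 250.6] [ 0.399 -0.168  0.141]
bottle_full_center top 0.59 [405.3 197.6] [ 0.554 -0.27   0.141]
bottle_empty_center top 0.64 [319.6 195.8] [ 0.576 -0.014  0.065]
cradle_seat top 0.8 [397.4 198.4] [ 0.561 -0.261  0.076]
cradle_seat top 0.58 [234.6 202.6] [0.558 0.254 0.076]
pocket1 top 0.92 [253.4 204.9] [0.558 0.206 0.005]
pocket1 top 0.6 [274. 209.] [0.543 0.138 0.005]
pocket1 top 0.58 [234. 204.] [0.562 0.271 0.005]
pocket2 top 0.92 [253.4 204.9] [0.558 0.206 0.005]
pocket2 top 0.6 [274. 209.] [0.543 0.138 0.005]
pocket2 top 0.58 [234. 204.] [0.562 0.271 0.005]
pocket3 top 0.92 [253.4 204.9] [0.558 0.206 0.005]
pocket3 top 0.6 [274. 209.] [0.543 0.138 0.005]
pocket3 top 0.58 [234. 204.] [0.562 0.271 0.005]
pocket4 top 0.92 [253.4 204.9] [0.558 0.206 0.005]
pocket4 top 0.6 [274. 209.] [0.543 0.138 0.005]
pocket4 top 0.58 [234. 204.] [0.562 0.271 0.005]
station top 0.73 [390.7 192.1] [ 0.593 -0.256  0.   ]
rack top 0.64 [246.1 202.7] [0.566 0.231 0.   ]
```

View pics/scene0.png

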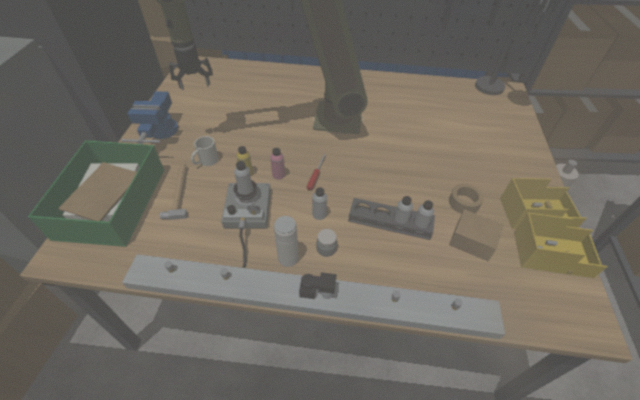

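View pics/top0.png

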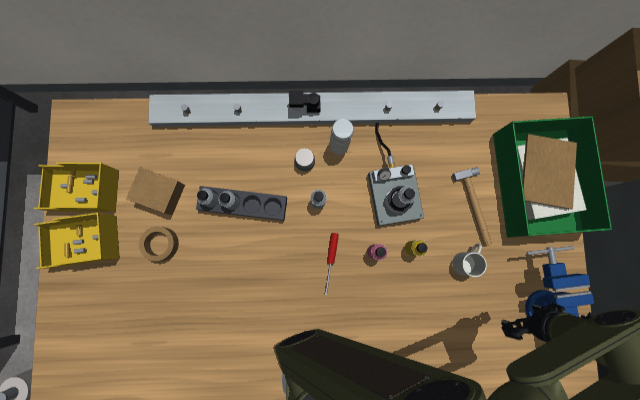

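The scene view and the top view agree. There are three bottle candidates on the station side in the top image: bare aluminium in the ring (402,197), pink (377,252) and yellow (417,248). The aluminium one in the ring fits. The empty bottle is the bare one standing alone at (318,199). In the rack, the bottles at (204,196) and (227,199) fill pockets 1 and 2, so pocket 3 is at about (251,204). I'll confirm this in an enlarged crop.

```bash
cat >> h.py <<'E'
def goal(pos,yaw_vec):
    """print shift (tool axes) and turn (rotvec, tool axes) to tool-down pose with jaw axis along +-yaw_vec"""
    st=ctrl.read_state();q=st['eef_rot'];M=R.from_quat([q[1],q[2],q[3],q[0]])
    best=None
    for sg in(1,-1):
        x=np.array([0,0,-1.]);y=sg*np.array([yaw_vec[0],yaw_vec[1],0.]);y/=np.linalg.norm(y)
        T=R.from_matrix(np.c_[x,y,np.cross(x,y)]);rv=(M.inv()*T).as_rotvec()
        if best is None or np.linalg.norm(rv)<np.linalg.norm(best[0]): best=(rv,T)
    d=np.array(pos)-st['tool_pos']
    print('tcp',np.round(st['tool_pos'],4),'turn',np.round(best[0],4),'shift now-axes',np.round(M.inv().apply(d),4),'shift after-turn axes',np.round(best[1].inv().apply(d),4))
E
python3 - <<'E'
from h import *
f=cv2.imread('pics/top0.png')
c=cv2.resize(f[110:270,190:440],None,fx=3.2,fy=3.2,interpolation=cv2.INTER_CUBIC);cv2.imwrite('pics/crop.png',c)
goal([0.52,-.265,.34],[1,0])
E
```

```text
tcp [ 0.2206 -0.531   0.2313] turn [-1.177 -0.    -0.   ] shift now-axes [-0.1087 -0.1308 -0.3785] shift after-turn axes [-0.1087  0.2994 -0.266 ]
```

View pics/crop.png

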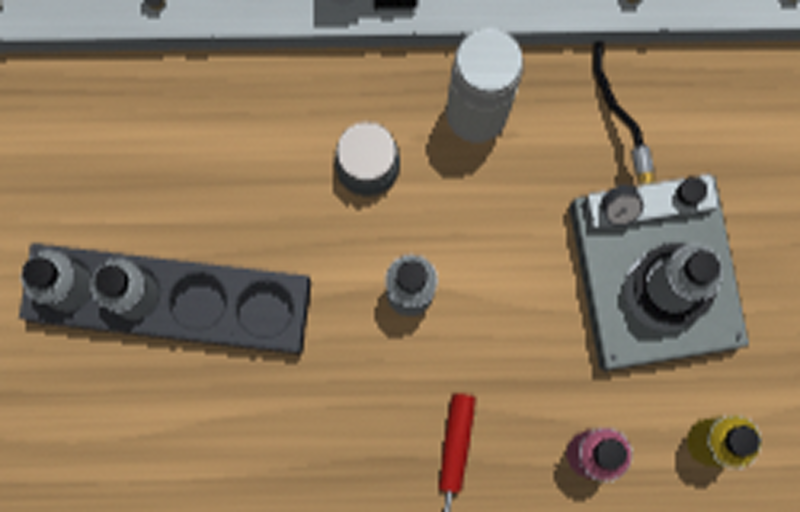

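The crop confirms it: bare bottle in the ring (698,270), empty one alone (411,285), pocket 3 empty at (198,300), pink and yellow to be left alone. I'll move above the station.

```bash
python3 -m creep '[[1,-0.013,-0.0109,-0.0315,0,0,0],[1,-0.013,-0.0109,-0.0315,0,0,0],[1,-0.013,-0.0109,-0.0315,0,0,0],[1,-0.013,-0.0109,-0.0315,0,0,0],[1,-0.013,-0.0109,-0.0315,0,0,0],[1,-0.013,-0.0109,-0.0315,0,0,0],[1,-0.01,-0.0109,-0.0315,0,0,0],[1,-0.01,-0.0109,-0.0315,0,0,0]]'
python3 -m creep '[[1,-0.01,-0.0109,-0.0315,0,0,0],[1,0,-0.0109,-0.0315,0,0,0],[1,0,-0.0109,-0.0315,0,0,0],[1,0,-0.0109,-0.0315,0,0,0],[1,0,0,0,-0.118,0,0],[1,0,0,0,-0.118,0,0],[1,0,0,0,-0.118,0,0],[1,0,0,0,-0.118,0,0]]'
python3 -m creep '[[1,0,0,0,-0.118,0,0],[1,0,0,0,-0.118,0,0],[1,0,0,0,-0.118,0,0],[1,0,0,0,-0.118,0,0],[1,0,0,0,-0.118,0,0],[1,0,0,0,-0.115,0,0],[1,0,0,0,0,0,0],[1,0,0,0,0,0,0]]'
python3 - <<'E'
from h import *
s=snapshot('wrist');cv2.imwrite('pics/w1.png',s['frame']);print(s['position'],s['rotation'],s['fx'])
for q,z in dict(bottle_full_center=.141,cradle_seat=.076,station=0).items():
    for r in spot_point('wrist',q)[:4]: print(q,round(r['p'],2),np.round(r['at'],1),np.round(onz(s,r['at'],z),4))
goal([.555,-.265,.34],[1,0])
E
```

```text
t: 1.87
tool_pos: [0.4209, -0.3526, 0.3303]
eef_rot: [0.139, 0.694, 0.138, -0.693]
wrist_force: [0.2, 0.2, -0.1]
finger_gap: 0.0855
t: 2.53
tool_pos: [0.5198, -0.2647, 0.3392]
eef_rot: [-0.299, -0.641, -0.299, 0.641]
wrist_force: [0.4, -0.4, 0.5]
finger_gap: 0.0854
t: 3.2
tool_pos: [0.5195, -0.2652, 0.3393]
eef_rot: [0.499, 0.501, 0.499, -0.501]
wrist_force: [0.2, -0.3, -0.5]
finger_gap: 0.0854
[ 0.52057504 -0.19465099  0.48192558] [ 9.89825254e-01 -1.42273508e-01  1.64174116e-04 -2.04664431e-03] 314.0742464254215
bottle_full_center 0.98 [352.1 167.8] [ 0.5608 -0.2647  0.141 ]
bottle_full_center 0.96 [218.1 100.2] [ 0.4194 -0.1926  0.141 ]
bottle_full_center 0.8 [233. 196.] [ 0.4268 -0.2967  0.141 ]
station 0.6 [355.7 151.4] [ 0.5822 -0.2681  0.    ]
tcp [ 0.5195 -0.2651  0.3393] turn [-0.0017 -0.0001  0.    ] shift now-axes [-0.0007  0.0355 -0.0002] shift after-turn axes [-0.0007  0.0355 -0.0001]
```

View pics/w1.png

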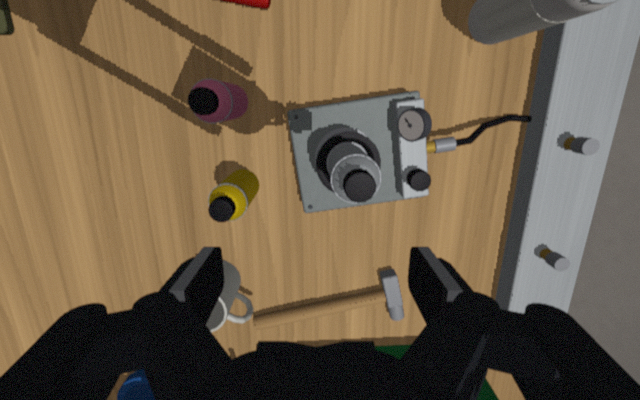

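The wrist view shows the aluminium bottle in the ring with its cap at about (360,185). Yellow (225,205) and pink (210,102) are clear of the fingers.

Run:
```python
from h import *
s=snapshot('wrist');f=s['frame']
m=(f.max(2)<45).astype(np.uint8)
n,l,st,ce=cv2.connectedComponentsWithStats(m[165:205,338:382]);
for i in range(1,n):
    if st[i,4]>100: print(st[i],ce[i]+[338,165],onz(s,ce[i]+[338,165],.206), onz(s,ce[i]+[338,165],.2))
for r in regions_of('wrist','cradle_seat')[:2]: print('cr',r['p'],r['at'])
```

```text
[  5   4  29  27 158] [352.33544304 176.68987342] [ 0.55360201 -0.25948914  0.206     ] [ 0.55432217 -0.26089858  0.2       ]
cr 0.62 [336.5, 145.6]
```

```bash
python3 -m creep '[[1,0,0.0205,0,0,0,0],[1,0,0.02,0,0,0,0],[1,0.035,0,0,0,0,0],[1,0.035,0,0,0,0,0],[1,0.035,0,0,0,0,0],[1,0,0,0,0,0,0],[1,0,0,0,0,0,0],[1,0,0,0,0,0,0]]'
python3 - <<'E'
from h import *
s=snapshot('wrist');cv2.imwrite('pics/w2.png',s['frame'][60:,130:560])
for q,z in dict(bottle_full_center=.141,cradle_seat=.076).items():
    for r in spot_point('wrist',q)[:3]: print(q,round(r['p'],2),np.round(r['at'],1),np.round(onz(s,r['at'],z),4))
print(proj(s,[.56,-.265,.206])-[130,60],proj(s,[.56,-.265,.17])-[130,60])
E
```

```text
t: 4.17
tool_pos: [0.5611, -0.2658, 0.2361]
eef_rot: [0.501, 0.5, 0.499, -0.5]
wrist_force: [0.2, -0.4, 0.5]
finger_gap: 0.0855
bottle_full_center 0.96 [140.5  97.7] [ 0.4358 -0.1924  0.141 ]
bottle_full_center 0.8 [171.2 223.1] [ 0.4453 -0.2896  0.141 ]
[182.06445397 164.81302962] [182.47261768 145.43267304]
```

View pics/w2.png

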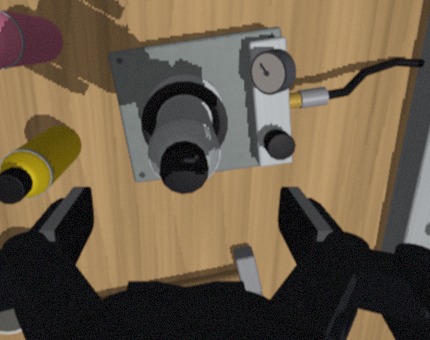

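The cap is at crop (185,167) and predicted at (182,165), so the position holds to within 2 mm. I'll descend and grip.

```bash
python3 -m creep '[[1,0.025,0,0,0,0,0],[1,0.025,0,0,0,0,0],[1,0.022,0,0,0,0,0],[1,0.015,0,0,0,0,0],[1,0.012,0,0,0,0,0],[1,0,0,0,0,0,0],[-1,0,0,0,0,0,0],[-1,0,0,0,0,0,0]]' 60
python3 -m creep '[[-1,0,0,0,0,0,0],[-1,0,0,0,0,0,0],[-1,0,0,0,0,0,0],[-1,0,0,0,0,0,0],[-1,0,0,0,0,0,0],[-1,0,0,0,0,0,0],[-1,0,0,0,0,0,0],[-1,0,0,0,0,0,0]]' 60
```

```text
t: 4.98
tool_pos: [0.5613, -0.2659, 0.1373]
eef_rot: [0.501, 0.5, 0.499, -0.5]
wrist_force: [0.4, 0.0, 0.6]
finger_gap: 0.0634
t: 5.65
tool_pos: [0.5609, -0.2658, 0.1361]
eef_rot: [0.501, 0.5, 0.499, -0.5]
wrist_force: [-0.2, -0.6, 4.9]
finger_gap: 0.0485
```

```bash
python3 -m creep '[[-1,-0.006,0,0,0,0,0],[-1,-0.01,0,0,0,0,0],[-1,-0.015,0,0,0,0,0],[-1,-0.02,0,0,0,0,0],[-1,-0.025,0,0,0,0,0],[-1,-0.025,0,0,0,0,0],[-1,-0.02,0,0,0,0,0],[-1,0,0,0,0,0,0]]'
python3 - <<'E'
from h import *
S={c:snapshot(c) for c in('scene','top')}
s=S['top']
f=S['scene']['frame'];cv2.imwrite('pics/s2.png',cv2.resize(f[100:280,150:470],None,fx=2.4,fy=2.4))
for q in('rack','pocket3'):
    for r in spot_point('top',q)[:5]: print(q,round(r['p'],2),np.round(r['at'],1),np.round(onz(s,r['at'],0 if q=='rack' else .005),4))
for q,z in(('racked1_center',.07),('bottle_empty_center',.065),('cradle_seat',.076)):
    for c in S:
        for r in spot_point(c,q)[:5]:
            print(q,c,round(r['p'],2),np.round(r['at'],1),np.round(onz(S[c],r['at'],z),4))
# rack mask outline at plate top
for r in regions_of('top','rack')[:1]:
    cn=max(cv2.findContours(r['mask'].astype(np.uint8),0,2)[0],key=cv2.contourArea);b=cv2.boxPoints(cv2.minAreaRect(cn));print('rackbox',r['p'],[np.round(onz(s,p,.042)[:2],3).tolist() for p in b])
goal([.5,.2,.3],[1,0])
E
```

```text
t: 6.32
tool_pos: [0.5617, -0.266, 0.2611]
eef_rot: [0.502, 0.501, 0.498, -0.499]
wrist_force: [0.1, -0.5, -1.3]
finger_gap: 0.0482
rack 0.65 [247.2 200.7] [0.5729 0.2276 0.    ]
rack 0.51 [160.9 192.3] [0.6068 0.5155 0.    ]
pocket3 0.8 [254.9 207.1] [0.5502 0.2011 0.005 ]
pocket3 0.79 [212.7 197.6] [0.5849 0.3415 0.005 ]
pocket3 0.79 [275.7 210.3] [0.5382 0.1321 0.005 ]
pocket3 0.62 [233.6 201.8] [0.5694 0.2719 0.005 ]
racked1_center top 0.63 [205.8 194.8] [0.585  0.3464 0.07  ]
bottle_empty_center top 0.8 [320.9 197.2] [ 0.571  -0.0182  0.065 ]
cradle_seat top 0.85 [395.4 196.9] [ 0.5659 -0.2547  0.076 ]
cradle_seat top 0.51 [464.1 264.1] [ 0.3505 -0.4596  0.076 ]
rackbox 0.6 [[0.539, 0.384], [0.62, 0.376], [0.581, 0.092], [0.5, 0.102]]
tcp [ 0.5597 -0.2651  0.2555] turn [-0.     -0.0007  0.0012] shift now-axes [-0.0441 -0.0598 -0.4651] shift after-turn axes [-0.0445 -0.0597 -0.4651]
```

```bash
python3 -m creep '[[-1,0,0,-0.015,0,0,0],[-1,0,0,-0.025,0,0,0],[-1,0,0,-0.035,0,0,0],[-1,0,0,-0.04,0,0,0],[-1,0,0,-0.04,0,0,0],[-1,0,0,-0.04,0,0,0],[-1,0,-0.005,-0.04,0,0,0],[-1,0,-0.005,-0.04,0,0,0]]'
python3 -m creep '[[-1,0,0,-0.035,0,0,0],[-1,0,0,-0.025,0,0,0],[-1,0,0,-0.02,0,0,0],[-1,0,0,0,0.037,0,0],[-1,0,0,0,0.05,0,0],[-1,0,0,0,0.05,0,0],[-1,0,0,0,0,0,0],[-1,0,0,0,0,0,0]]'
python3 - <<'E'
from h import *
s=snapshot('wrist');f=s['frame'];cv2.imwrite('pics/w3.png',f);print(s['position'])
for q,z in(('pocket3',.005),('rack',0),('racked1_center',.07),('bottle_empty_center',.065),('bottle_full_center',.26)):
    for r in spot_point('wrist',q)[:4]: print(q,round(r['p'],2),np.round(r['at'],1),np.round(onz(s,r['at'],z),4))
for r in regions_of('wrist','rack')[:1]:
    cn=max(cv2.findContours(r['mask'].astype(np.uint8),0,2)[0],key=cv2.contourArea);b=cv2.boxPoints(cv2.minAreaRect(cn));print('rackbox',r['p'],[np.round(onz(s,p,.042)[:2],3).tolist() for p in b])
for p in([.555,.205],[.546,.137]): print(proj(s,p+[.042]))
goal([.555,.205,.2555],[.991,-.136])
E
```

```text
t: 7.53
tool_pos: [0.5493, 0.0124, 0.2564]
eef_rot: [0.5, 0.5, 0.5, -0.5]
wrist_force: [0.4, 0.2, -2.7]
finger_gap: 0.0484
t: 8.2
tool_pos: [0.5496, 0.0905, 0.2564]
eef_rot: [0.465, 0.533, 0.465, -0.533]
wrist_force: [0.5, 0.0, -3.4]
finger_gap: 0.0485
[0.56011141 0.16027704 0.39903963]
pocket3 0.86 [310.4  60.9] [0.5605 0.2064 0.005 ]
pocket3 0.81 [308.5 118.8] [0.549  0.1418 0.005 ]
rack 0.78 [311.1  32.6] [0.5655 0.2368 0.    ]
racked1_center 0.18 [310.   63.2] [0.5598 0.1968 0.07  ]
rackbox 0.56 [[0.528, 0.264], [0.606, 0.253], [0.588, 0.092], [0.5, 0.104]]
[304.86375158  58.70159959]
[305.7234932  125.29749534]
tcp [0.55   0.0897 0.2563] turn [-0.0006 -0.0001  0.    ] shift now-axes [ 0.0008 -0.0108 -0.1149] shift after-turn axes [ 0.0008 -0.0107 -0.1149]
```

View pics/w3.png

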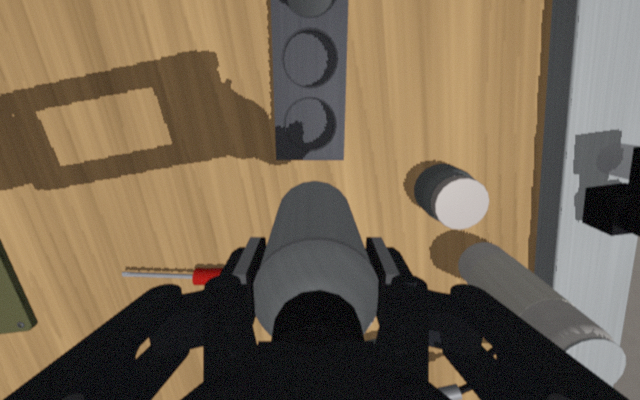

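Run:
```python
from h import *
s=snapshot('wrist');f=s['frame']
u=np.array([.136,.991]);v=np.array([.991,-.136]);c=np.array([.55,.0897])
def P(a,b,z):return np.round(proj(s,[*(c+a*u+b*v),z]),1)
for z in(.196,.200,.290,.326): print(z,'near',P(.025,0,z),'left',P(0,-.025,z),'right',P(0,.025,z),'ctr',P(0,0,z))
print('cap near',P(.015,0,.326))
g=cv2.cvtColor(f,6)
print(onz(s,[310,58.5],.042),onz(s,[309.5,123.5],.042))
print('col316 rows170-200',g[170:200:2,316]);print('row 230',[ (i,g[230,i]) for i in range(262,372,4)])
c=cv2.HoughCircles(cv2.resize(g[0:165,260:360],None,fx=3,fy=3,interpolation=2),3,1.2,100,param1=40,param2=18,minRadius=65,maxRadius=95)
if c is not None:
  for x,y,r in c[0][:5]: print(x/3+260,y/3,r/3,onz(s,[x/3+260,y/3],.042))
```

```text
0.196 near [313.9 173.8] left [277.4 209.6] right [350.6 209.5] ctr [314.  209.5]
0.2 near [313.9 175.1] left [276.7 211.6] right [351.2 211.4] ctr [314.  211.5]
0.29 near [312.7 229. ] left [249.9 287.7] right [376.1 287.5] ctr [313.  287.6]
0.326 near [311.6 282. ] left [224.7 359.1] right [399.4 358.8] ctr [312. 359.]
cap near [311.8 314.3]
[0.56105638 0.20360925 0.042     ] [0.55099194 0.137548   0.042     ]
col316 rows170-200 [150 148 146 150 149 133  80  76  76  77  77  76  79  74  75]
row 230 [(262, np.uint8(144)), (266, np.uint8(147)), (270, np.uint8(136)), (274, np.uint8(76)), (278, np.uint8(74)), (282, np.uint8(77)), (286, np.uint8(77)), (290, np.uint8(77)), (294, np.uint8(80)), (298, np.uint8(77)), (302, np.uint8(76)), (306, np.uint8(80)), (310, np.uint8(77)), (314, np.uint8(78)), (318, np.uint8(76)), (322, np.uint8(81)), (326, np.uint8(77)), (330, np.uint8(78)), (334, np.uint8(82)), (338, np.uint8(81)), (342, np.uint8(81)), (346, np.uint8(79)), (350, np.uint8(76)), (354, np.uint8(75)), (358, np.uint8(130)), (362, np.uint8(160)), (366, np.uint8(165)), (370, np.uint8(156))]
309.4 57.0 27.906668 [0.56063979 0.20513805 0.042     ]
310.6 123.0 25.186666 [0.55227975 0.13791744 0.042     ]
```

The image shows the free pockets 3 (310,58) and 4 (310,123) and the held bottle, upright and centred across the jaws. Its foot seems about 2–3 mm towards -y of the TCP. I'll move over pocket 3, hover low and look.

```bash
python3 -m creep '[[-1,0,-0.0051,-0.0082,0,0,0],[-1,0,0,-0.025,0,0,0],[-1,0,0,-0.03,0,0,0],[-1,0,0,-0.03,0,0,0],[-1,0,0,-0.025,0,0,0],[-1,0.01,0,0,0,0,0],[-1,0.02,0,0,0,0,0],[-1,0.03,0,0,0,0,0]]'
python3 -m creep '[[-1,0.03,0,0,0,0,0],[-1,0.025,0,0,0,0,0],[-1,0.017,0,0,0,0,0],[-1,0,0,0,0,0,0],[-1,0,0,0,0,0,0],[-1,0,0,0,0,0,0],[-1,0,0,0,0,0,0],[-1,0,0,0,0,0,0]]'
python3 - <<'E'
from h import *
s=snapshot('wrist');f=s['frame'];cv2.imwrite('pics/w4.png',cv2.resize(f[60:260,200:430],None,fx=3,fy=3,interpolation=2))
goal([.561,.2075,.125],[.991,-.136])
u=np.array([.136,.991]);v=np.array([.991,-.136]);c=ctrl.read_state()['tool_pos'][:2]
for z in(.065,.069,.159):
  for k in (0,-.003): print(z,k,(proj(s,[*(c+(.025+k)*u),z])-[200,60])*3)
for p in([.56,.205],):
  for w in(u,-u,v,-v): print('hole',(proj(s,[*(np.array(p)+.028*w),.042])-[200,60])*3)
E
```

```text
t: 9.27
tool_pos: [0.5629, 0.2092, 0.1983]
eef_rot: [0.466, 0.535, 0.464, -0.531]
wrist_force: [0.6, 0.6, -3.0]
finger_gap: 0.0484
t: 9.93
tool_pos: [0.5623, 0.208, 0.1261]
eef_rot: [0.465, 0.534, 0.464, -0.532]
wrist_force: [-0.1, 0.5, -2.3]
finger_gap: 0.0484
tcp [0.5621 0.2079 0.1259] turn [-0.0007 -0.0012 -0.0028] shift now-axes [ 0.0009 -0.001   0.0005] shift after-turn axes [ 0.0009 -0.001   0.0005]
0.065 0 [339.85481876 341.37482371]
0.065 -0.003 [339.90277947 354.58742793]
0.069 0 [339.79391006 345.39897773]
0.069 -0.003 [339.8430165  358.84204269]
0.159 0 [337.37739198 505.05500067]
0.159 -0.003 [337.4792063  527.12520801]
hole [333.30443337 321.45665124]
hole [334.48291865 532.33027229]
hole [444.57104495 430.08133559]
hole [223.18059473 430.64959894]
```

View pics/w4.png

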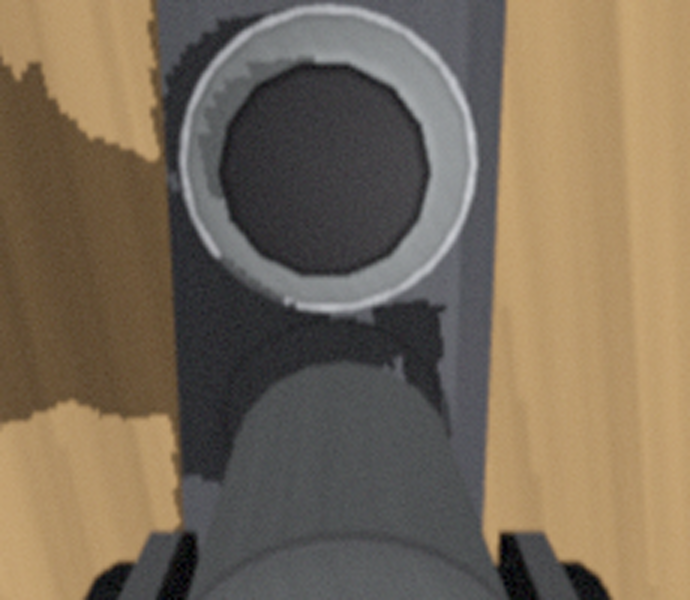

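The view shows the foot's near edge at crop (343,362) and the hole's far rim at (335,320). The bottle is centred along the row and about 1.5 mm too far in +x. I'll correct that and lower it.

```bash
python3 -m creep '[[-1,0,-0.0015,0,0,0,0],[-1,0.008,0,0,0,0,0],[-1,0.008,0,0,0,0,0],[-1,0.008,0,0,0,0,0],[-1,0.008,0,0,0,0,0],[-1,0.008,0,0,0,0,0],[-1,0,0,0,0,0,0],[-1,0,0,0,0,0,0]]'
```

```text
t: 10.65
tool_pos: [0.5589, 0.2076, 0.0831]
eef_rot: [-0.464, -0.532, -0.465, 0.534]
wrist_force: [0.5, 0.3, -2.6]
finger_gap: 0.0487
```

```bash
python3 -m creep '[[-1,0.005,0,0,0,0,0],[-1,0.005,0,0,0,0,0],[-1,0.003,0,0,0,0,0],[-1,0.002,0,0,0,0,0],[-1,0.001,0,0,0,0,0],[-1,0,0,0,0,0,0],[-1,0,0,0,0,0,0],[-1,0,0,0,0,0,0]]'
```

```text
t: 11.32
tool_pos: [0.5598, 0.2079, 0.0685]
eef_rot: [0.465, 0.533, 0.465, -0.533]
wrist_force: [0.4, -0.4, -2.4]
finger_gap: 0.0482
```

```bash
python3 -m creep '[[-1,0.0015,0,0,0,0,0],[-1,0.001,0,0,0,0,0],[-1,0.001,0,0,0,0,0],[-1,0,0,0,0,0,0],[-1,0,0,0,0,0,0],[-1,0,0,0,0,0,0],[-1,0,0,0,0,0,0],[-1,0,0,0,0,0,0]]'
```

```text
t: 11.98
tool_pos: [0.5599, 0.2081, 0.0666]
eef_rot: [0.465, 0.534, 0.464, -0.532]
wrist_force: [-3.3, -0.1, 8.2]
finger_gap: 0.0482
```

```bash
python3 -m creep '[[0,0,0,0,0,0,0],[0.3,0,0,0,0,0,0],[1,0,0,0,0,0,0],[1,0,0,0,0,0,0],[1,0,0,0,0,0,0],[1,0,0,0,0,0,0],[1,0,0,0,0,0,0],[1,0,0,0,0,0,0]]'
python3 -m creep '[[1,0,0,0,0,0,0],[1,-0.01,0,0,0,0,0],[1,-0.02,0,0,0,0,0],[1,-0.03,0,0,0,0,0],[1,-0.04,0,0,0,0,0],[1,-0.04,0,0,0,0,0],[1,-0.03,0,0,0,0,0],[1,0,0,0,0,0,0]]'
python3 - <<'E'
from h import *
s=snapshot('wrist');f=s['frame'];cv2.imwrite('pics/w5.png',f)
S={c:snapshot(c) for c in('top',)}
for q,z in(('bottle_full_center',.07),('bottle_empty_center',.065)):
    for r in spot_point('wrist',q)[:4]: print(q,'w',round(r['p'],2),np.round(r['at'],1),np.round(onz(s,r['at'],z),4))
for c in S:
    for r in spot_point(c,'bottle_empty_center')[:6]: print(c,round(r['p'],2),np.round(r['at'],1),np.round(onz(S[c],r['at'],.065),4))
for c in S:
    for r in look_for(c,'bottle_empty_center')[:8]: print(c,round(r['p'],2),np.round(r['at'],1),np.round(onz(S[c],r['at'],.08),4))
goal([.571,-.016,.236],[1,0])
E
```

```text
t: 12.65
tool_pos: [0.5595, 0.2078, 0.0646]
eef_rot: [-0.465, -0.533, -0.465, 0.533]
wrist_force: [0.3, -0.5, -0.8]
finger_gap: 0.0854
t: 13.32
tool_pos: [0.5638, 0.2091, 0.2436]
eef_rot: [0.467, 0.538, 0.462, -0.528]
wrist_force: [1.1, -0.0, 0.3]
finger_gap: 0.0851
bottle_empty_center w 0.91 [339.1 342.8] [ 0.5669 -0.0071  0.065 ]
top 0.79 [319.5 195.8] [ 0.5756 -0.0138  0.065 ]
top 0.47 [246.  202.3] [0.5592 0.2203 0.065 ]
top 0.53 [320.8 196.2] [ 0.5721 -0.0176  0.08  ]
tcp [0.5583 0.2074 0.233 ] turn [-0.137   0.0013  0.0036] shift now-axes [-0.0028  0.0431  0.2196] shift after-turn axes [-0.003   0.0127  0.2234]
```

View pics/w5.png

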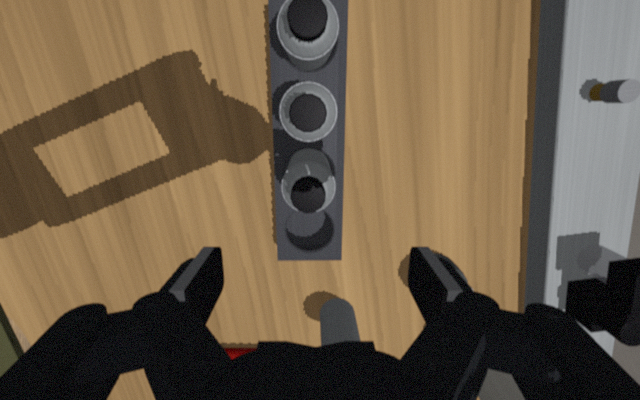

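Pocket 3's bottle stands upright with its cap at (308,193), between racked2 and the empty pocket 4. Next is the empty bottle.

```bash
python3 -m creep '[[1,0,0.005,0.02,0,0,0],[1,0,0.006,0.03,0,0,0],[1,0,0.006,0.035,0,0,0],[1,0,0.006,0.035,0,0,0],[1,0,0.006,0.035,0,0,0],[1,0,0.006,0.03,0,0,0],[1,0.01,0.005,0.02,0,0,0],[1,0.02,0.003,0.0146,0,0,0]]'
python3 -m creep '[[1,0.01,0,0,0,0,0],[1,0,0,0,0,0,0],[1,0,0,0,0,0,0],[1,0,0,0,0,0,0],[1,0,0,0,0,0,0],[1,0,0,0,0,0,0],[1,0,0,0,0,0,0],[1,0,0,0,0,0,0]]'
python3 - <<'E'
from h import *
s=snapshot('wrist');f=s['frame'];cv2.imwrite('pics/w6.png',f)
for q,z in(('bottle_empty_center',.065),('grease_jar',0),('bottle_full_center',.07)):
    for r in spot_point('wrist',q)[:4]: print(q,'w',round(r['p'],2),np.round(r['at'],1),np.round(onz(s,r['at'],z),4))
print(proj(s,[.571,-.015,.13]))
goal([.571,-.015,.06],[.991,-.136])
E
```

```text
t: 14.28
tool_pos: [0.5735, -0.0182, 0.2053]
eef_rot: [0.465, 0.534, 0.463, -0.533]
wrist_force: [1.2, 0.0, 0.2]
finger_gap: 0.0851
t: 14.95
tool_pos: [0.5725, -0.0151, 0.1954]
eef_rot: [0.465, 0.533, 0.465, -0.533]
wrist_force: [0.4, -0.1, 0.1]
finger_gap: 0.0854
grease_jar w 0.72 [433.5 109.5] [0.704  0.0304 0.    ]
bottle_full_center w 0.69 [486.5 208.3] [ 0.7236 -0.0577  0.07  ]
[311.79943343 207.3054119 ]
tcp [ 0.5722 -0.0155  0.195 ] turn [-0.0004  0.     -0.0003] shift now-axes [ 0.135  -0.0013 -0.0003] shift after-turn axes [ 0.135  -0.0013 -0.0003]
```

View pics/w6.png

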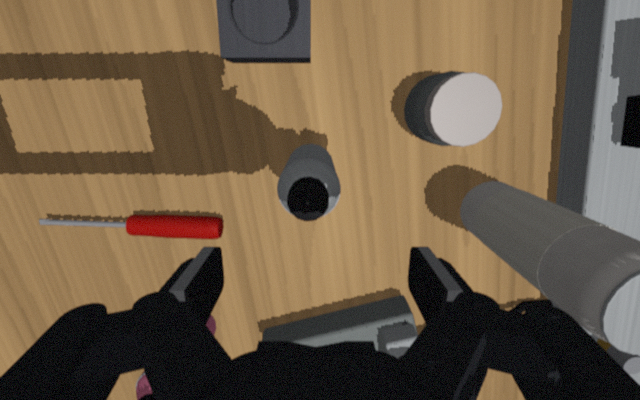

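Run:
```python
from h import *
s=snapshot('wrist');f=s['frame'];g=cv2.cvtColor(f,6)
u=np.array([.136,.991]);v=np.array([.991,-.136]);c=np.array([.569,-.010])
def P(a,b,z):return np.round(proj(s,[*(c+a*u+b*v),z]),1)
for z in(.0,.004,.094,.130): print(z,'near',P(.025,0,z),'far',P(-.025,0,z),'left',P(0,-.025,z),'right',P(0,.025,z),'ctr',P(0,0,z))
print('cap',P(.015,0,.13),P(-.015,0,.13),P(0,-.015,.13),P(0,.015,.13))
m=(g[170:225,280:345]<25).astype(np.uint8);n,l,st,ce=cv2.connectedComponentsWithStats(m)
print([(st[i,:4]+[280,170,0,0],ce[i]+[280,170]) for i in range(1,n) if st[i,4]>100])
print('col312',[(i,int(g[i,312])) for i in range(130,226,3)]);print('row185',[(i,int(g[185,i])) for i in range(270,350,3)])
```

```text
0.0 near [310.7 141.5] far [311.  186.7] left [287.9 164.6] right [333.8 164.5] ctr [310.8 164.6]
0.004 near [310.6 141.9] far [310.9 187.7] left [287.6 165.3] right [334.  165.2] ctr [310.8 165.3]
0.094 near [309.  156.1] far [309.4 216.3] left [278.1 187. ] right [340.4 187. ] ctr [309.2 187. ]
0.13 near [308. 165.] far [308.5 233.8] left [272.2 200.6] right [344.3 200.5] ctr [308.3 200.5]
cap [308.1 179.5] [308.4 220.8] [286.6 200.5] [329.9 200.5]
[(array([288, 177,  40,  37]), array([308.06887533, 195.94856146]))]
col312 [(130, 125), (133, 79), (136, 74), (139, 73), (142, 73), (145, 69), (148, 68), (151, 70), (154, 71), (157, 69), (160, 75), (163, 81), (166, 84), (169, 78), (172, 84), (175, 83), (178, 2), (181, 18), (184, 14), (187, 10), (190, 7), (193, 9), (196, 22), (199, 5), (202, 9), (205, 17), (208, 1), (211, 8), (214, 34), (217, 34), (220, 103), (223, 139)]
row185 [(270, 135), (273, 138), (276, 141), (279, 76), (282, 74), (285, 72), (288, 82), (291, 72), (294, 8), (297, 9), (300, 16), (303, 10), (306, 20), (309, 14), (312, 16), (315, 21), (318, 16), (321, 27), (324, 47), (327, 106), (330, 78), (333, 78), (336, 76), (339, 71), (342, 150), (345, 150), (348, 151)]
```

The empty bottle measures about (0.569, -0.009), so the TCP shifts -4 mm in y and -6.5 mm in z (tool axes). The jar and the screwdriver stay clear of the fingers. Going down to grip.

```bash
python3 -m creep '[[1,0,-0.0041,-0.0065,0,0,0],[1,0.02,0,0,0,0,0],[1,0.03,0,0,0,0,0],[1,0.03,0,0,0,0,0],[1,0.03,0,0,0,0,0],[1,0.0145,0,0,0,0,0],[1,0.01,0,0,0,0,0],[1,0,0,0,0,0,0]]' 80
python3 -m creep '[[1,0,0,0,0,0,0],[-1,0,0,0,0,0,0],[-1,0,0,0,0,0,0],[-1,0,0,0,0,0,0],[-1,0,0,0,0,0,0],[-1,0,0,0,0,0,0],[-1,0,0,0,0,0,0],[-1,0,0,0,0,0,0]]' 80
python3 -m creep '[[-1,0,0,0,0,0,0],[-1,0,0,0,0,0,0],[-1,-0.005,0,0,0,0,0],[-1,-0.015,0,0,0,0,0],[-1,-0.03,0,0,0,0,0],[-1,-0.03,0,0,0,0,0],[-1,-0.03,0,0,0,0,0],[-1,-0.03,0,0,0,0,0]]' 80
python3 -m creep '[[-1,-0.03,0,0,0,0,0],[-1,-0.02,0,0,0,0,0],[-1,0,0,0,0,0,0],[-1,0,0,0,0,0,0],[-1,0,0,0,0,0,0],[-1,0,0,0,0,0,0],[-1,0,0,0,0,0,0],[-1,0,0,0,0,0,0]]' 80
python3 - <<'E'
from h import *
s=snapshot('wrist');g=cv2.cvtColor(s['frame'],6);cv2.imwrite('pics/w7.png',s['frame'])
u=np.array([.136,.991]);v=np.array([.991,-.136]);t=ctrl.read_state()['tool_pos'];c=t[:2];b=t[2]-.06
for k in(0,-.004): print(k,[np.round(proj(s,[*(c+(r+k)*u),b+z]),1) for r,z in((.021,0),(.025,.004),(.025,.094))])
print('lr',[np.round(proj(s,[*(c+r*v),b+.05]),1) for r in(-.025,.025)])
print('col314',[(i,int(g[i,314])) for i in range(160,260,3)]);
s2=snapshot('top')
for q,z in(('cradle_seat',.076),('station',0)):
    for r in spot_point('top',q)[:2]: print(q,round(r['p'],2),np.round(r['at'],1),np.round(onz(s2,r['at'],z),4))
goal([.561,-.266,.236],[1,0])
E
```

```text
t: 15.87
tool_pos: [0.5686, -0.0082, 0.059]
eef_rot: [-0.464, -0.533, -0.465, 0.533]
wrist_force: [-0.1, 0.4, 0.4]
finger_gap: 0.0856
t: 16.53
tool_pos: [0.5691, -0.0086, 0.0614]
eef_rot: [0.465, 0.533, 0.464, -0.533]
wrist_force: [-1.7, -0.6, 4.1]
finger_gap: 0.0482
t: 17.2
tool_pos: [0.5683, -0.0086, 0.2014]
eef_rot: [-0.464, -0.533, -0.465, 0.533]
wrist_force: [0.5, -1.2, -2.4]
finger_gap: 0.0481
t: 17.87
tool_pos: [0.5682, -0.0085, 0.2486]
eef_rot: [-0.464, -0.532, -0.465, 0.534]
wrist_force: [0.6, -0.5, -2.6]
finger_gap: 0.048
0 [array([314.6, 179.9]), array([314.5, 175.3]), array([313.1, 229.7])]
-0.004 [array([314.6, 185.7]), array([314.5, 181.3]), array([313.1, 239.6])]
lr [array([266.8, 241.1]), array([361.4, 241. ])]
col314 [(160, 149), (163, 149), (166, 144), (169, 149), (172, 146), (175, 146), (178, 133), (181, 72), (184, 73), (187, 76), (190, 77), (193, 77), (196, 77), (199, 74), (202, 82), (205, 78), (208, 74), (211, 75), (214, 77), (217, 80), (220, 81), (223, 78), (226, 75), (229, 76), (232, 78), (235, 70), (238, 82), (241, 85), (244, 85), (247, 90), (250, 89), (253, 89), (256, 93), (259, 90)]
station 0.91 [392.6 193.4] [ 0.5883 -0.2624  0.    ]
tcp [ 0.5689 -0.0086  0.2498] turn [-0.137  -0.      0.0009] shift now-axes [0.0138 0.0273 0.2561] shift after-turn axes [ 0.0138 -0.0079  0.2574]
```

```bash
python3 -m creep '[[-1,0,0,0,-0.07,0,0],[-1,0,0,0,-0.067,0,0],[-1,0,-0.0079,0.018,0,0,0],[-1,0,0,0.03,0,0,0],[-1,0,0,0.035,0,0,0],[-1,0,0,0.035,0,0,0],[-1,0,0,0.035,0,0,0],[-1,0,0,0.035,0,0,0]]'
python3 -m creep '[[-1,0,0,0.03,0,0,0],[-1,0,0,0.025,0,0,0],[-1,0,0,0.0149,0,0,0],[-1,0.025,0,0,0,0,0],[-1,0.03,0,0,0,0,0],[-1,0.024,0,0,0,0,0],[-1,0,0,0,0,0,0],[-1,0,0,0,0,0,0]]'
python3 -m creep '[[-1,0,0,0,0,0,0],[-1,0,0,0,0,0,0],[-1,0,0,0,0,0,0],[-1,0,0,0,0,0,0],[-1,0,0,0,0,0,0],[-1,0,0,0,0,0,0],[-1,0,0,0,0,0,0],[-1,0,0,0,0,0,0]]'
python3 - <<'E'
from h import *
s=snapshot('wrist');f=s['frame'];cv2.imwrite('pics/w8.png',cv2.resize(f[60:260,200:430],None,fx=3,fy=3,interpolation=2))
goal([.561,-.2665,.171],[1,0])
t=ctrl.read_state()['tool_pos'];b=t[2]-.0605
for k in(0,-.003): print(k,[np.round((proj(s,[t[0],t[1]+r+k,b+z])-[200,60])*3) for r,z in((.021,0),(.025,.004),(.025,.094))])
for r,z in((.0415,.094),(.031,.094)): print('ring',r,[np.round((proj(s,[.561+r*a,-.266+r*e,z])-[200,60])*3) for a,e in((1,0),(-1,0),(0,1))])
E
```

```text
t: 18.73
tool_pos: [0.561, -0.1981, 0.2504]
eef_rot: [0.5, 0.5, 0.5, -0.5]
wrist_force: [0.6, 0.1, -2.1]
finger_gap: 0.0478
t: 19.4
tool_pos: [0.5601, -0.2654, 0.17]
eef_rot: [0.499, 0.5, 0.502, -0.5]
wrist_force: [0.6, -0.3, -2.3]
finger_gap: 0.0481
t: 20.07
tool_pos: [0.5611, -0.2665, 0.1714]
eef_rot: [0.5, 0.5, 0.5, -0.5]
wrist_force: [-0.7, 0.3, -3.3]
finger_gap: 0.0479
tcp [ 0.5611 -0.2665  0.1713] turn [-0.  0. -0.] shift now-axes [ 0.0003 -0.0001 -0.    ] shift after-turn axes [ 0.0003 -0.0001 -0.    ]
0 [array([342., 358.]), array([342., 345.]), array([339., 505.])]
-0.003 [array([342., 371.]), array([342., 358.]), array([339., 528.])]
ring 0.0415 [array([512., 423.]), array([173., 423.]), array([342., 253.])]
ring 0.031 [array([469., 423.]), array([216., 423.]), array([342., 298.])]
```

View pics/w8.png

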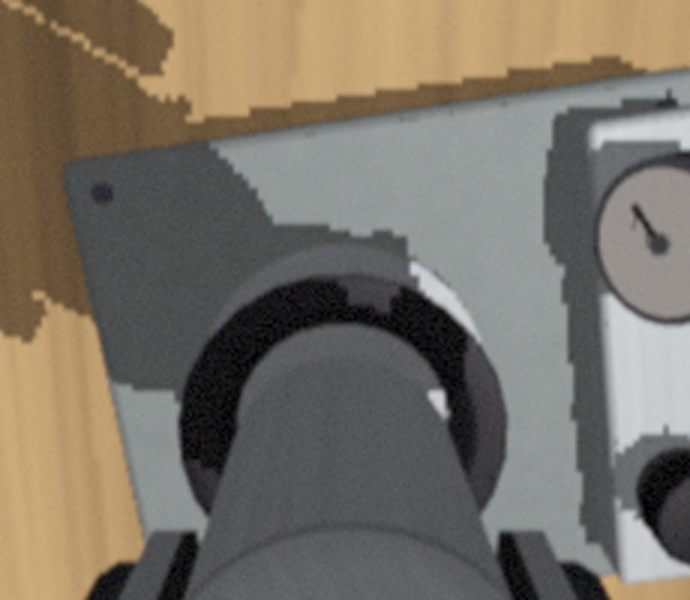

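The foot (top edge at about row 355) sits inside the ring, and left and right are symmetric: ring 180–505, bottle centred at 342. The pose repeats the one in which the full bottle was gripped here, with nearly the same in-hand offset. I'll lower it and watch the force.

```bash
python3 -m creep '[[-1,0.006,0,0,0,0,0],[-1,0.006,0,0,0,0,0],[-1,0.005,0,0,0,0,0],[-1,0.004,0,0,0,0,0],[-1,0,0,0,0,0,0],[-1,0,0,0,0,0,0],[-1,0,0,0,0,0,0],[-1,0,0,0,0,0,0]]'
```

```text
t: 20.78
tool_pos: [0.5614, -0.2666, 0.1506]
eef_rot: [0.5, 0.5, 0.5, -0.5]
wrist_force: [-0.3, 0.1, -3.0]
finger_gap: 0.0486
```

```bash
python3 -m creep '[[-1,0.003,0,0,0,0,0],[-1,0.003,0,0,0,0,0],[-1,0.002,0,0,0,0,0],[-1,0,0,0,0,0,0],[-1,0,0,0,0,0,0],[-1,0,0,0,0,0,0],[-1,0,0,0,0,0,0],[-1,0,0,0,0,0,0]]'
```

```text
t: 21.45
tool_pos: [0.5612, -0.2666, 0.1424]
eef_rot: [0.5, 0.5, 0.5, -0.5]
wrist_force: [-0.3, 0.1, -1.6]
finger_gap: 0.0479
```

```bash
python3 -m creep '[[-1,0.002,0,0,0,0,0],[-1,0.002,0,0,0,0,0],[-1,0.002,0,0,0,0,0],[-1,0.002,0,0,0,0,0],[-1,0.002,0,0,0,0,0],[-1,0,0,0,0,0,0],[-1,0,0,0,0,0,0],[-1,0,0,0,0,0,0]]'
```

```text
t: 22.12
tool_pos: [0.5612, -0.2666, 0.1334]
eef_rot: [0.5, 0.5, 0.5, -0.5]
wrist_force: [-1.0, 1.3, 5.6]
finger_gap: 0.0484
```

```bash
python3 -m creep '[[-1,0.002,0,0,0,0,0],[-1,0.002,0,0,0,0,0],[-1,0.002,0,0,0,0,0],[-1,0.002,0,0,0,0,0],[-1,0.002,0,0,0,0,0],[-1,0.001,0,0,0,0,0],[-1,0,0,0,0,0,0],[-1,0,0,0,0,0,0]]'
```

```text
t: 22.78
tool_pos: [0.5612, -0.2667, 0.1233]
eef_rot: [0.501, 0.5, 0.5, -0.5]
wrist_force: [-3.3, 1.4, 11.0]
finger_gap: 0.0481
```

```bash
python3 -m creep '[[-1,0.001,0,0,0,0,0],[-1,0.001,0,0,0,0,0],[-1,0,0,0,0,0,0],[-1,0,0,0,0,0,0],[-1,0,0,0,0,0,0],[-1,0,0,0,0,0,0],[-1,0,0,0,0,0,0],[-1,0,0,0,0,0,0]]'
```

```text
t: 23.45
tool_pos: [0.5612, -0.2667, 0.1223]
eef_rot: [0.501, 0.5, 0.499, -0.5]
wrist_force: [-4.1, 2.0, 15.5]
finger_gap: 0.048
```

```bash
python3 -m creep '[[-1,0.001,0,0,0,0,0],[-1,0.0005,0,0,0,0,0],[-1,0,0,0,0,0,0],[-1,0,0,0,0,0,0],[-1,0,0,0,0,0,0],[-1,0,0,0,0,0,0],[-1,0,0,0,0,0,0],[-1,0,0,0,0,0,0]]'
python3 - <<'E'
from h import *
s=snapshot('wrist');a=s['frame'][40:280,170:450];S=snapshot('scene')['frame'][130:260,190:460]
a=cv2.resize(a,None,fx=1.9,fy=1.9);b=cv2.resize(S,(532,256),interpolation=2)
cv2.imwrite('pics/w9.png',np.clip(np.vstack([a[:330],b]).astype(float)*1.4,0,255).astype(np.uint8))
st=snapshot('top')
for q,z in(('bottle_full_center',.07),('cradle_seat',.061)):
  for r in spot_point('top',q)[:6]: print(q,round(r['p'],2),np.round(onz(st,r['at'],z),3))
E
```

```text
t: 24.12
tool_pos: [0.5612, -0.2668, 0.1222]
eef_rot: [0.501, 0.5, 0.499, -0.5]
wrist_force: [-7.9, 2.8, 23.7]
finger_gap: 0.0483
bottle_full_center 0.63 [0.554 0.21  0.07 ]
bottle_full_center 0.57 [ 0.39  -0.185  0.07 ]
cradle_seat 0.48 [ 0.566 -0.273  0.061]
```

View pics/w9.png

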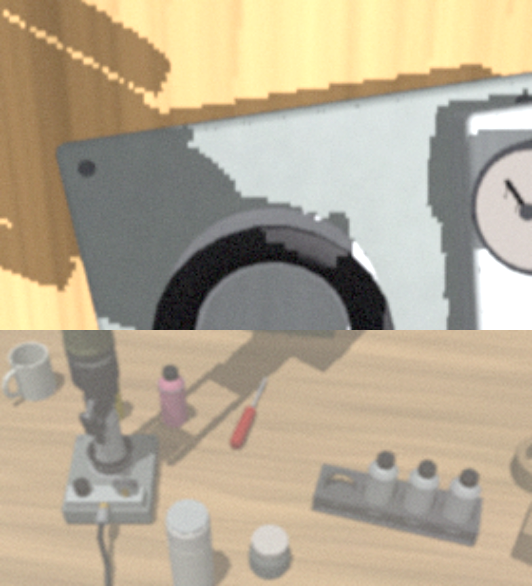

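The last picture shows three bottles side by side in the rack with pocket 4 free, and the empty bottle upright in the ring. For the last commanded step the wrist force rose 8 N with almost no movement, so the ring is on its stop.

```bash
python3 -c "
from h import *
st=ctrl.read_state();print(st['t'],st['wrist_force'],st['tool_pos']);print(ctrl.sign_off())"
```

```text
24.3667 [-7.11496108  2.41175039 23.44655375] [ 0.56121508 -0.26681323  0.12225329]
the job is handed in; nothing more can be done
None
```

I stood the charged bottle in pocket 3 and let go of it. Then I put the empty bottle in the sprung ring, pushed it down to the stop and handed the job in at 24.4 s while still holding it down. The hand-in gave no verdict, so what follows rests on my own checks.

- **Full bottle:** the last scene picture shows it upright beside the two racked bottles, with pocket 4 empty. The network, in the top camera's picture, put it about 7 mm from my pocket 3 estimate, (0.554, 0.210) against (0.560, 0.205). I put this down to network error, since the bottle is standing down inside the 56 mm pocket.
- **Empty bottle:** it went into the ring without resistance, and the tool came down about 15 mm after first touching the seat. The last 1.5 mm of commanded push raised the force by 8 N with almost no movement, so the ring is at its stop. It ended with a steady 23 N upward on the wrist and the bottle still gripped.
- **Disagreements:**
  - The wrist camera showed both held bottles about 2–3 mm off the tool centre along the fingers' width. I corrected for this.
  - There was a sideways force of about 7 N at the end. The bottle still looked upright in the picture, though it was partly hidden there.
- **Other things:** the pink bottle, mug, screwdriver, spray can and jar appear where they were in the last picture. I did not measure them.

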